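# Screw the lid back on the edge-glue jar

## Robot

A 6-joint arm with a two-finger parallel gripper is mounted at the origin on the work surface. World frame = base frame: x ahead of the robot, y to its left, z up, the work surface at z = 0. Lengths are in m, angles in rad, forces in N, time in s.
With the tool pointing down it reaches from about 0.35 to 0.725 m from the base axis. Payload 4.3 kg.
Tool frame: the origin (TCP) lies between the finger pads; the fingertips stand robot.tip_reach ahead of it and the grasp point (between the pads) lies 8 mm behind it (robot.tip_reach is the distance from the TCP to the fingertips, in m); z points along the fingers, y is the line along which they close (so a half turn about z gives the same grasp; the last joint's range is limited). The gripper opens to 85 mm and grips with 20 to 120 N. Pads are 22 mm wide; open, the fingers measure 114 mm over their backs; the gripper's body (76 mm by 85 mm) begins 54 mm behind the grasp point. The pads swing forward as they close: fully open they stand 13 mm farther back than shut.
Start: joints at [1.128, 0.377, 0.081, 1.274, 0, 1.46], TCP at [0.188, 0.543, 0.242] pointing down, gripper open.
Joint ranges: [-2.72, 2.72], [-0.84, 1.66], [-1.02, 1.22], [-1.77, 2.12], [-1.37, 1.28], [-3.14, 3.14]. Speed limits (rad/s): [2.57, 2.57, 3.14, 3.14, 3.14, 3.14].

## Interface

Orientations are given as [roll, pitch, yaw] about the fixed x, y, z axes, in that order (R = Rz(yaw) Ry(pitch) Rx(roll)).
In Python, from station import robot, jaws, optics, ticket gives the robot as it stands. Calls block until the motion is done:
- robot.movep(position, orientation): joint-space move of the TCP to a pose.
- robot.move_linear(position, frame=None, feed=0.15): straight line of the TCP; frame=None keeps the orientation; feed is the mean speed in m/s.
- robot.move_joints(angles): joint-space move.
- jaws.open_gripper() and jaws.clamp(): open the fingers fully, or close them until they stop; the grip force is fixed at half the most.
- robot.wait(seconds).
- robot.solve_ik(position, orientation): joint angles nearest the present ones, or None.
- robot.observe(): the state.
- optics.read_camera(name): name is "scene" or "top" or "wrist"; returns (picture, depth): 480x640x3 uint8, red, green, blue; 480x640 float32, m along the optical axis (not along the pixel's ray), 0 where there is no reading.
- optics.calibration(name): a dict with "fx", "fy", "cx", "cy" (pixels), "rvec" (rotation vector, rad) and "tvec" (3), from world to camera coordinates, as OpenCV has them. Camera axes: x right, y down, z forward; pixel columns grow to the right and rows downward; lengths in m; the calibration is good to about 2 mm. A picture is of the moment at which its call begins: read the wrist's pose just before it. calibration takes no time and is no camera call; for the wrist camera it gives the pose at the moment of the call.
A pose or a line that the arm cannot do raises robot.PlanningError and nothing moves.
- ticket.close_job(): hands the job in; it is judged then, once.
The state is a dict: "time": time; "q": joint angles; "joint_vel": joint speeds; "joint_efforts": joint torques, N m; "position": TCP position; "eef_rot": TCP orientation; "force": force on the tool from outside, world axes, zero at the start; "moment": the same for the moment, N m; "opening": finger opening in m; "grip_force": force on a finger pad.
Only numpy, scipy, OpenCV 4.12 (cv2) and the standard library are available. Lean on these libraries where they do the work, as an engineer would, in place of code of your own. Each camera call takes 0.05 s, during which the arm holds its last target. There are 200 camera calls.

## Task

Put the orange lid back on the white glue jar that is clamped to the packing bench and screw it fully home, so that it stays down, tight and level, when you let go. It only catches from the start of its thread, so set it on the neck and gently turn it backward (anticlockwise from above) until it drops, then screw it forward (clockwise) to its stop. Do not force the lid on the jar, and leave the other things on the bench where they are.

Things in the scene. Friction and masses are not known exactly. Their poses are not given: they have to be found in the camera images.
- jar: White glue jar with a blue band, 88 mm across, clamped in a dark round holder (112 mm across, 12 mm high, with a grey collar) fixed to the bench. Origin: on the bench on the jar's axis, z up. Its yaw says nothing about the thread, whose angle differs each time and is not given. Radial play of the lid on the neck: 1.5 mm.
- jar_neck (a point): On the axis at the jar's flat shoulder, 85 mm above the bench. Neck: 50 mm across, 18 mm high, its top tapering to 46. Round it, every 90 deg, a thread ledge out to 59 mm across, 67 deg long, 3 mm thick, falling 4.3 mm per rad clockwise (from above). At its low end an upright stop, above and below the ledge; then a gap of 18 deg before the high start of the next ledge.
- jar_disc (a point): Centre of the top of the red disc in the jar's mouth, 40 mm across, 22 mm over the shoulder. It is sprung: pressed down it resists with 2.2 N plus 1.5 N per mm. The dropped lid rests on it; screwing the lid home presses it down 3 mm, and only the thread then holds the lid down.
- lid: Orange screw lid, about 0.12 kg, right side up. Origin: centre of its underside. Skirt 68 mm across, 22 high (inside 62 across, 18 deep). Underside over the bench: 93 to 98.5 mm lying on the ledges, where clockwise turning only jams on the stops; 89 mm once dropped; 86 mm screwed home. Touch down with 3 to 7 N, turn with up to 0.4 N m: the contact forces of all lugs added up must stay under 60 N.
- lid_grip (a point): Middle of the plain round grip on the lid, 44 mm across and 22 mm high, 33 mm above the lid's underside (grip top 44 mm). Any grasp yaw will do. Keep the fingertips above the skirt's top (22 mm).
- lid_lugs (a point): On the lid's axis, 6 mm above its underside, level with its four inner lugs, 4 mm thick, 90 deg apart. On the ledges, turned anticlockwise (90 deg at most), the lid climbs 4.3 mm per rad till the lugs meet the gaps (about 9 deg of room) and drop; now and then they drop at once when set on. Farther back they hit the stops. From there it is 62 to 72 deg clockwise, going down, to the hard stop.
- paddle: Bystander: blue game paddle lying flat, blade 196 mm across, white handle, 13 mm thick (handle 26 mm). Origin on the bench where blade meets handle; blade towards its +x.
- tape_roll: Bystander: black roll of edge strip lying flat, ring 90 mm across, 24 mm high. Origin: centre of its underside.
- brush: Bystander: glue brush with wooden handle, 170 mm long, lying flat along its x. Origin: centre of its underside.
- bottle: Bystander: clear bottle with red cap, 52 mm across, 130 mm tall, standing. Origin: centre of its underside.
- scraper: Bystander: flat scraper with wooden handle, 180 mm long, lying along its x. Origin: centre of its underside.
- spare_cap: Bystander: small yellow cap, 34 mm across, 15 mm high. Origin: centre of its underside.

How it is judged:
By the outcome, as a careful person would: the job done as asked, in the order asked, and still so for the second after the job is handed in, with the robot touching nothing.
It also fails if it takes over 58 s, if anything falls off the work surface, if the arm or the gripper's body presses on something with over 40 N, if the wrist force passes 120 N, or if a joint passes its speed limit or range.

## Working session

There is one attempt and no reset: what is moved stays moved. The work goes in short steps, each a Python script; the robot and the scene stay as the last script left them, time stands still between calls to the robot, and variables do not carry over. Pictures are saved under pics/ and viewed, at most 10 in all, crops included, and the job is handed in when it is done.

```bash
mkdir -p pics; ls; python3 - <<'E'
from station import robot, jaws, optics, ticket
import cv2,numpy as np
print(robot.observe(), robot.tip_reach)
ims=[]
for n in ["scene","top"]:
    p,d=optics.read_camera(n); np.savez(f"pics/{n}0.npz",p=p,d=d,**{k:np.array(v) for k,v in optics.calibration(n).items()})
    cv2.imwrite(f"pics/{n}0.png",p[:,:,::-1]); print(n,optics.calibration(n))
E
```

```text
pics
{'time': 0.0, 'q': array([ 1.12768310e+00,  3.78092139e-01,  7.96323628e-02,  1.27440103e+00,
       -2.43535701e-05,  1.46047339e+00]), 'joint_vel': array([-3.97080690e-04,  1.39627418e-04,  2.02902305e-04,  2.29273522e-04,
       -2.24301396e-03,  9.35328440e-05]), 'joint_efforts': array([-1.31862223e-03, -4.63603449e+01,  2.69876397e+01,  2.07278511e-02,
       -1.62793040e-04,  6.54375860e-07]), 'position': array([0.18758247, 0.54287223, 0.24134676]), 'eef_rot': array([-3.13953804e+00, -2.03092079e-04,  2.80880219e+00]), 'force': array([0.3038041 , 0.29319363, 0.25122291]), 'moment': array([0.01900262, 0.07481737, 0.01136289]), 'grip_force': 0.0, 'opening': 0.08560707102166744} 0.011
scene {'fx': 467.4737200617744, 'fy': 467.4737200617744, 'cx': 316.3887440832776, 'cy': 230.33628251716723, 'rvec': array([ 1.48914722,  2.00043879, -0.86476091]), 'tvec': array([ 0.2899157 , -0.29051713,  1.37872556])}
top {'fx': 514.8233918391907, 'fy': 514.8233918391907, 'cx': 319.8721272812444, 'cy': 236.13137901586146, 'rvec': array([ 2.12126858, -2.16822423,  0.18579119]), 'tvec': array([-0.11060813,  0.59924411,  1.05109673])}
```

View pics/scene0.png

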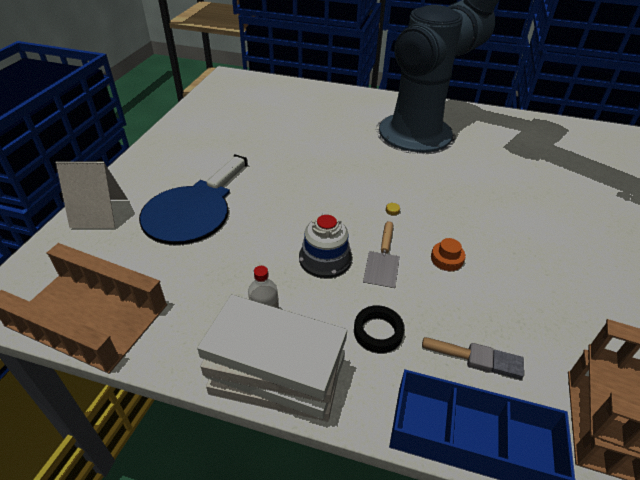

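View pics/top0.png

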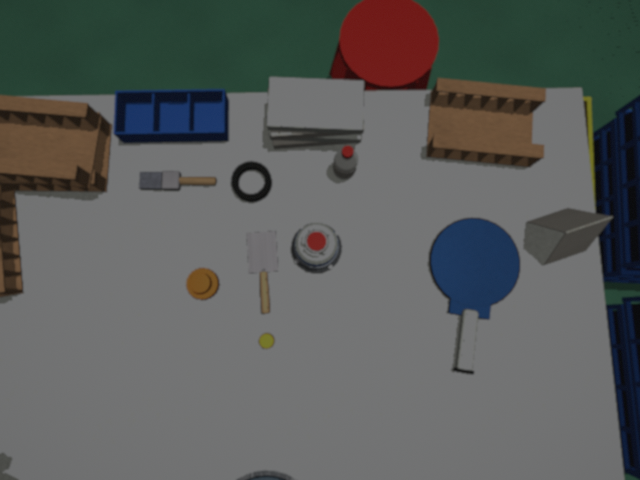

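The scene view shows the orange lid at (449,254) and the jar with its red disc at (327,222). In the top view the lid is at (202,284) and the disc at (317,241). The tape, scraper, brush, bottle, cap and paddle all stand clear of both. Next I'll take coarse positions from these views, then refine them with the wrist camera.

```bash
cat > h.py <<'E'
import cv2,numpy as np
from station import robot, jaws, optics, ticket
def RT(c):
    R=cv2.Rodrigues(np.array(c["rvec"],float))[0]; return R,np.array(c["tvec"],float).ravel()
def ray(c,uv):
    R,t=RT(c); v=np.array([(uv[0]-c["cx"])/c["fx"],(uv[1]-c["cy"])/c["fy"],1.]); return -R.T@t, R.T@v
def onz(c,uv,z):
    o,d=ray(c,uv); return o+d*(z-o[2])/d[2]
def tri(obs):
    A=np.zeros((3,3));b=np.zeros(3);P=[]
    for c,uv in obs:
        o,d=ray(c,uv); d=d/np.linalg.norm(d); M=np.eye(3)-np.outer(d,d); A+=M;b+=M@o;P.append((M,o))
    x=np.linalg.solve(A,b); return x,[round(1e3*np.linalg.norm(M@(x-o)),2) for M,o in P]
def mask(p,kind):
    h,s,v=cv2.split(cv2.cvtColor(p,cv2.COLOR_RGB2HSV))
    if kind=="red": m=((h<5)|(h>173))&(s>150)&(v>60)
    else: m=(h>=5)&(h<17)&(s>170)&(v>60)
    return (m*255).astype(np.uint8)
def blobs(m,amin=60):
    n,l,st,ce=cv2.connectedComponentsWithStats(m)
    return sorted([(int(st[i,4]),ce[i].round(1).tolist(),st[i,:4].tolist(),i) for i in range(1,n) if st[i,4]>amin],reverse=True),l
def pix3(c,d,m):
    """world points of masked pixels from depth"""
    v,u=np.nonzero((m>0)&(d>0)); z=d[v,u]; R,t=RT(c)
    P=np.c_[(u-c["cx"])/c["fx"]*z,(v-c["cy"])/c["fy"]*z,z]; return (P-t)@R
E
python3 - <<'E'
from h import *
C={}
for n in ["scene","top"]:
    f=np.load(f"pics/{n}0.npz"); c={k:f[k] for k in["fx","fy","cx","cy","rvec","tvec"]}; C[n]=c
    for k in ["red","orange"]:
        B,l=blobs(mask(f["p"],k))
        for b in B[:4]:
            P=pix3(c,f["d"],(l==b[3])); 
            if len(P): print(n,k,b[:3],"med",np.median(P,0).round(4),"z5-95",np.percentile(P[:,2],[5,95]).round(4),"topmean",P[P[:,2]>np.percentile(P[:,2],90)-.004].mean(0).round(4))
print(tri([(C["scene"],(327,222)),(C["top"],(316.5,241))]))
c=optics.calibration("wrist"); R,t=RT(c); print("wrist cam pos",-R.T@t,"axis",R[2],R[0])
E
```

```text
scene red (211, [326.2, 221.2], [317, 215, 20, 14]) med [ 0.5813 -0.1149  0.1072] z5-95 [0.1054 0.109 ] topmean [ 0.5812 -0.1149  0.1072]
scene red (118, [260.2, 270.8], [254, 266, 14, 11]) med [ 0.761  -0.1814  0.13  ] z5-95 [0.128  0.1313] topmean [ 0.7609 -0.1813  0.1298]
scene orange (714, [448.6, 254.0], [432, 238, 33, 33]) med [0.5216 0.1326 0.0235] z5-95 [0.0098 0.0452] topmean [0.5081 0.1328 0.0438]
top red (7043, [388.5, 41.6], [339, 0, 99, 87]) med [ 1.2408 -0.3489 -0.2993] z5-95 [-0.3048 -0.2939] topmean [ 1.2387 -0.3474 -0.2965]
top red (229, [338.3, 67.8], [332, 54, 14, 24]) med [ 1.2745 -0.2097 -0.5297] z5-95 [-0.535  -0.5222] topmean [ 1.2736 -0.2095 -0.5193]
top red (229, [316.0, 240.8], [308, 233, 17, 17]) med [ 0.5777 -0.1148  0.1083] z5-95 [0.1057 0.1107] topmean [ 0.5777 -0.1148  0.1086]
top red (95, [347.2, 151.6], [342, 146, 11, 12]) med [ 0.7555 -0.1816  0.1311] z5-95 [0.1279 0.1343] topmean [ 0.7564 -0.1818  0.1318]
top orange (108, [198.3, 287.4], [188, 276, 24, 19]) med [0.4923 0.1402 0.0408] z5-95 [0.0214 0.0474] topmean [0.4936 0.1425 0.0454]
(array([ 0.57800422, -0.1149055 ,  0.1023914 ]), [np.float64(0.9), np.float64(0.9)])
wrist cam pos [0.107918   0.57067889 0.37391848] axis [ 0.30408324 -0.10585669 -0.94674587] [ 3.28134473e-01  9.44630995e-01 -2.27429167e-04]
```

```bash
cat >> h.py <<'E'
def look(kind,zlo,zhi,name=None,near=None):
    c=optics.calibration("wrist"); p,d=optics.read_camera("wrist")
    m=mask(p,kind); m=cv2.morphologyEx(m,cv2.MORPH_CLOSE,np.ones((5,5)))
    R,t=RT(c); v,u=np.indices(d.shape); P=(np.dstack([(u-c["cx"])/c["fx"]*d,(v-c["cy"])/c["fy"]*d,d])-t)@R
    g=(m>0)&(d>0)&(P[...,2]>zlo)&(P[...,2]<zhi)
    if near is not None: g&=np.hypot(P[...,0]-near[0],P[...,1]-near[1])<.06
    B,l=blobs(g.astype(np.uint8),200); g=l==B[0][3]
    cn=max(cv2.findContours(g.astype(np.uint8),cv2.RETR_EXTERNAL,cv2.CHAIN_APPROX_NONE)[0],key=cv2.contourArea)
    e=cv2.fitEllipse(cv2.convexHull(cn))
    z=np.median(P[g][:,2]); dia=max(e[1])/c["fx"]*np.median(d[g])
    if name: cv2.imwrite(f"pics/{name}.png",p[:,:,::-1]); np.savez(f"pics/{name}.npz",p=p,d=d)
    print("ell",np.round(e[0],1),np.round(e[1],1),"z depth",z.round(4),"dia",dia.round(4),"xy@z",onz(c,e[0],z).round(4))
    return c,e[0]
E
python3 - <<'E'
from h import *
o=[]
D=lambda yaw:[np.pi,0,yaw]
for i,(x,y) in enumerate([(.50,.16),(.54,.11)]):
    robot.movep([x,y,.25],D(2.6)); robot.wait(.3); o.append(look("orange",.036,.055,f"wl{i}",(.51,.135)))
print(tri(o))
o=[]
for i,(x,y) in enumerate([(.55,-.09),(.60,-.14)]):
    robot.movep([x,y,.30],D(2.14)); robot.wait(.3); o.append(look("red",.09,.12,f"wj{i}",(.58,-.115)))
print(tri(o)); s=robot.observe(); print(s["time"],s["q"].round(3))
cv2.imwrite("pics/both.png",cv2.resize(np.hstack([cv2.imread("pics/wl0.png"),cv2.imread("pics/wj0.png")]),(800,300)))
E
```

```text
Traceback (most recent call last):
  File "h.py", line 32, in look
    B,l=blobs(g.astype(np.uint8),200); g=l==B[0][3]
                                            ~^^^
IndexError: list index out of range
```

```bash
python3 - <<'E'
from h import *
c=optics.calibration("wrist"); p,d=optics.read_camera("wrist")
cv2.imwrite("pics/w.png",p[:,:,::-1]); np.savez("pics/w.npz",p=p,d=d)
s=robot.observe(); print(s["time"],s["position"],s["eef_rot"])
for q in [(320,240),(320,300),(320,180)]: print(p[q[1],q[0]],d[q[1],q[0]])
h=cv2.cvtColor(p,cv2.COLOR_RGB2HSV); m=h[...,1]>120; print(m.sum(), np.median(h[m],0))
E
```

```text
2.3 [0.49991317 0.16030197 0.24997671] [-3.14156720e+00 -4.42026921e-05  2.60058083e+00]
[111 112 114] 0.40317714
[112 113 114] 0.4241094
[110 112 112] 0.38529497
36810 [ 60. 211.   9.]
```

View pics/w.png

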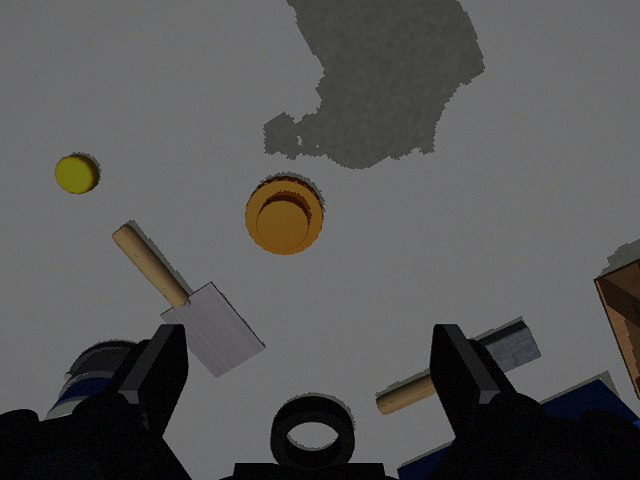

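Wrist view: the lid's skirt is at (284,215) and its grip top at (283,222), in a yellower orange than my mask allows. I'll widen the mask.

```bash
sed -i 's/h<17)&(s>170)/h<23)\&(s>150)/' h.py; python3 - <<'E'
from h import *
o=[]
D=lambda yaw:[np.pi,0,yaw]
for i,(x,y) in enumerate([(.50,.16),(.54,.11)]):
    if i: robot.movep([x,y,.25],D(2.6)); robot.wait(.3)
    o.append(look("orange",.036,.055,f"wl{i}",(.51,.135)))
print(tri(o))
o=[]
for i,(x,y) in enumerate([(.60,-.14),(.55,-.09)]):
    robot.movep([x,y,.30],D(2.14)); robot.wait(.3); o.append(look("red",.09,.12,f"wj{i}",(.58,-.115)))
print(tri(o)); s=robot.observe(); print(s["time"],s["q"].round(3))
cv2.imwrite("pics/both.png",cv2.resize(np.hstack([cv2.imread("pics/wl1.png"),cv2.imread("pics/wj1.png")]),(800,300)))
E
```

```text
ell [282.2 223.9] [51.8 52.8] z depth 0.0447 dia 0.0435 xy@z [0.5025 0.1335 0.0447]
ell [308.8 151.4] [55.4 56.7] z depth 0.0448 dia 0.0442 xy@z [0.503  0.1329 0.0448]
(array([0.50339283, 0.13269016, 0.04087307]), [np.float64(0.03), np.float64(0.03)])
ell [301.8 167.5] [51.1 51.4] z depth 0.108 dia 0.0389 xy@z [ 0.5776 -0.1146  0.108 ]
ell [321.6 250.6] [45.3 48.2] z depth 0.1079 dia 0.0389 xy@z [ 0.5775 -0.1145  0.1079]
(array([ 0.57772703, -0.11482155,  0.10676461]), [np.float64(0.01), np.float64(0.01)])
5.175 [-0.277  0.336  0.168  1.403 -0.     0.726]
```

View pics/both.png

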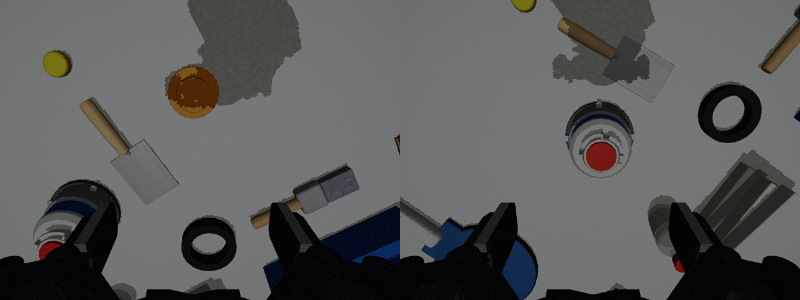

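The lid is at (0.503, 0.133) with its top at 44 mm, and the disc is at (0.5777, -0.1147) with its top at 107.5 mm. Heights and diameters match the text. In the views the lid is at (194,92) left and the jar at (600,140) right, both clear. Next is the grasp.

```bash
python3 - <<'E'
from h import *
D=lambda yaw:[np.pi,0,yaw]
robot.movep([.503,.1331,.11],D(2.6))
robot.move_linear([.503,.1331,.037],feed=.08)
s=robot.observe(); print(s["time"],s["position"],s["force"])
jaws.clamp(); s=robot.observe(); print(s["opening"],s["grip_force"],s["force"],s["position"])
robot.move_linear([.503,.1331,.22],feed=.15)
robot.wait(.2)
s=robot.observe(); print(s["time"],s["opening"],s["force"],s["moment"],s["eef_rot"],s["q"].round(2))
robot.movep([.5777,-.1147,.22],D(2.14)); robot.wait(.3)
p,d=optics.read_camera("wrist"); cv2.imwrite("pics/held.png",p[:,:,::-1])
s=robot.observe(); print(s["time"],s["position"],s["force"],s["moment"],s["q"].round(2))
E
```

```text
7.375 [0.50353294 0.13316221 0.03748861] [ 0.21498474  0.28462607 -0.90901433]
0.04207855652154226 60.29108941555023 [-1.55621671 -1.37822915  5.21960825] [0.50345971 0.13309712 0.03779229]
9.4167 0.04169855926542474 [-0.67854265  0.24672854 -2.26180746] [-0.02662884 -0.00952329 -0.05143216] [-3.14061681e+00 -1.16259137e-03  2.60004938e+00] [ 0.14  0.27 -0.12  1.17 -0.    0.68]
10.7833 [ 0.57770118 -0.11375957  0.22014172] [ 0.3762964   0.64671046 -1.55847439] [-0.01389322  0.01585689 -0.00693432] [-0.3   0.41  0.08  1.23  0.    0.7 ]
```

View pics/held.png

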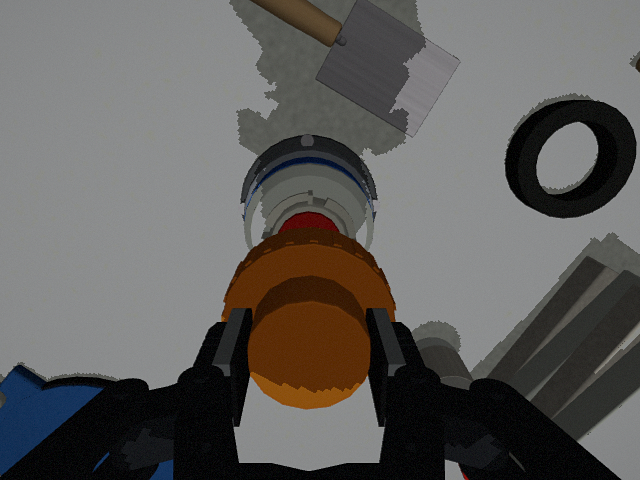

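The lid is held level and centred, with the grip top at about (310,345) and the fingers on both sides. The jar is behind it at (310,200). I'll check the held grip's axis with a ray, then descend in force-checked steps.

```bash
cat >> h.py <<'E'
JX,JY=.5777,-.1147
def go(z,yaw,x=JX,y=JY): robot.movep([x,y,z],[np.pi,0,yaw])
E
python3 - <<'E'
from h import *
c=optics.calibration("wrist"); s0=robot.observe()
p=cv2.imread("pics/held.png")[:,:,::-1].copy()
h=cv2.cvtColor(p,cv2.COLOR_RGB2HSV); 
m=(mask(p,"orange")>0)
row=[(v,np.nonzero(m[v,230:390])[0][[0,-1]]+230) for v in (380,390,400)]; print(row)
print("grip top ctr guess",onz(c,(310,342),.227),"tcp",s0["position"])
F0=s0["force"];M0=s0["moment"]
robot.move_linear([JX,JY,.145],feed=.12); robot.wait(.2)
s=robot.observe(); F0=s["force"]; M0=s["moment"]; print(s["time"],F0,M0,s["position"])
z=.145
while z>.122:
    z-=.0007; robot.move_linear([JX,JY,z],feed=.02)
    s=robot.observe(); f=s["force"]-F0
    if f[2]>3: break
robot.wait(.1); s=robot.observe()
print(s["time"],"z",z,s["position"],f,s["force"]-F0,s["moment"]-M0)
np.savez("base.npz",F0=F0,M0=M0,z=z)
E
```

```text
[(380, array([254, 364])), (390, array([262, 355])), (400, array([276, 341]))]
grip top ctr guess [ 0.57454538 -0.10948104  0.227     ] tcp [ 0.57770118 -0.11375957  0.22014172]
11.7583 [-0.04051643 -0.61399867 -1.43272279] [0.05916267 0.04978526 0.0068115 ] [ 0.57849049 -0.11493654  0.14609776]
15.3583 z 0.1351999999999999 [ 0.57788762 -0.11484027  0.13582483] [-1.00506828  1.40452597  6.00402315] [-1.74291132  1.29030135  5.66015221] [0.02581569 0.3719391  0.00722883]
```

Contact at about 5.7 N with the lid's underside near 98 mm, so it is on the ledges and close to their high end. I'll turn it anticlockwise under force tracking.

```bash
cat > ccw.py <<'E'
from h import *
b=np.load("base.npz"); F0,M0,z=b["F0"],b["M0"],float(b["z"])
yaw=float(b["yaw"]) if "yaw" in b else 2.14
st=np.radians(2.5); t0=robot.observe()["time"]; y0=2.14; dropped=False
rd=lambda: (lambda s:(s["time"],s["force"]-F0,(s["moment"]-M0),s["position"]))(robot.observe())
n=0; zc=rd()[3][2]
while yaw-y0<np.radians(95) and rd()[0]-t0<14:
    t,f,m,p=rd()
    if f[2]<2.5:       # follow down without turning
        z-=.0006; go(z,yaw)
    elif f[2]>6.5: z+=.0004; go(z,yaw)
    else:
        yaw+=st; z+=4.3e-3*st*.8; go(z,yaw)
    t,f,m,p=rd(); n+=1
    print(f"{t:.2f} yaw {np.degrees(yaw-y0):.1f} z {z*1e3:.1f} pz {p[2]*1e3:.1f} F {f.round(1)} Mz {m[2]:.2f}")
    zc=max(zc,p[2])
    if p[2]<.1285: print("DROPPED"); break
    if abs(m[2])>.4 or np.linalg.norm(f)>15: print("LIMIT"); break
np.savez("base.npz",F0=F0,M0=M0,z=z,yaw=yaw)
E
python3 ccw.py
```

```text
15.61 yaw 2.5 z 135.4 pz 135.9 F [-0.4  1.5  6.6] Mz 0.12
15.86 yaw 2.5 z 135.8 pz 136.0 F [1.1 1.  4.7] Mz 0.02
16.11 yaw 5.0 z 135.9 pz 135.6 F [-0.2  2.2  3.1] Mz 0.08
16.36 yaw 7.5 z 136.1 pz 135.3 F [-0.1  1.4  0. ] Mz 0.05
16.61 yaw 7.5 z 135.5 pz 135.2 F [0.1 1.7 0.9] Mz 0.04
16.86 yaw 7.5 z 134.9 pz 134.8 F [0.4 1.1 1.2] Mz -0.01
17.11 yaw 7.5 z 134.3 pz 134.3 F [0.6 1.9 1.9] Mz 0.09
17.36 yaw 7.5 z 133.7 pz 133.7 F [0.6 1.9 3.3] Mz 0.13
17.61 yaw 10.0 z 133.8 pz 133.4 F [1.1 1.1 0.3] Mz -0.02
17.86 yaw 10.0 z 133.2 pz 132.9 F [ 0.5  0.9 -0. ] Mz 0.01
18.11 yaw 10.0 z 132.6 pz 132.4 F [0.6 0.7 0. ] Mz -0.00
18.36 yaw 10.0 z 132.0 pz 131.9 F [-0.4  0.2 -0.6] Mz -0.03
18.61 yaw 10.0 z 131.4 pz 131.4 F [0.3 0.8 0.2] Mz -0.01
18.86 yaw 10.0 z 130.8 pz 130.9 F [-0.1  1.6 -0.3] Mz -0.04
19.11 yaw 10.0 z 130.2 pz 130.7 F [-1.   0.5  4.6] Mz 0.04
19.36 yaw 12.5 z 130.4 pz 130.9 F [-1.4  1.1  5.1] Mz 0.05
19.61 yaw 15.0 z 130.5 pz 131.0 F [-0.5  0.4  7.1] Mz 0.08
19.86 yaw 15.0 z 130.9 pz 131.0 F [0.5 0.9 5. ] Mz -0.00
20.11 yaw 17.5 z 131.1 pz 131.2 F [0.9 0.5 6. ] Mz 0.06
20.36 yaw 
[... 1486 characters left out ...]
134.7 pz 134.3 F [-0.8 -5.2  1.1] Mz -0.03
26.86 yaw 75.0 z 134.1 pz 133.9 F [-1.8 -4.8  1.7] Mz -0.07
27.11 yaw 75.0 z 133.5 pz 133.5 F [-1.6 -4.5  2. ] Mz -0.05
27.36 yaw 75.0 z 132.9 pz 133.0 F [-1.  -5.3  2.8] Mz 0.01
27.61 yaw 77.5 z 133.1 pz 132.8 F [-1.8 -4.1  2. ] Mz -0.04
27.86 yaw 77.5 z 132.5 pz 132.4 F [-1.9 -4.9  2.1] Mz -0.08
28.11 yaw 77.5 z 131.9 pz 131.9 F [-1.2 -4.1  1.9] Mz -0.02
28.36 yaw 77.5 z 131.3 pz 131.3 F [-1.9 -4.7  2.8] Mz 0.00
28.61 yaw 80.0 z 131.4 pz 131.1 F [-1.5 -4.1  2.1] Mz -0.11
28.86 yaw 80.0 z 130.8 pz 130.7 F [-1.4 -5.5  3. ] Mz -0.02
29.11 yaw 82.5 z 131.0 pz 130.6 F [-1.6 -5.   0.8] Mz -0.04
29.36 yaw 82.5 z 130.4 pz 130.2 F [-1.3 -4.9  2.3] Mz -0.02
```

It first slid off the stop tops onto the low ends of the ledges, then climbed about 60°. It is now in the gaps and partly down. I'll ease the side force and lower it without turning.

```bash
cat > down.py <<'E'
from h import *
b=np.load("base.npz"); F0,M0,z,yaw=b["F0"],b["M0"],float(b["z"]),float(b["yaw"])
x,y=JX,JY
rd=lambda: (lambda s:(s["time"],s["force"]-F0,(s["moment"]-M0),s["position"]))(robot.observe())
for n in range(13):
    t,f,m,p=rd()
    x+=np.clip(f[0]*6e-5,-.0003,.0003); y+=np.clip(f[1]*6e-5,-.0003,.0003)
    if f[2]>5: break
    z-=.0006; go(z,yaw,x,y); t,f,m,p=rd()
    print(f"{t:.2f} z {z*1e3:.1f} p {(p*1e3).round(1)} xy {x*1e3:.1f} {y*1e3:.1f} F {f.round(1)} M {m.round(2)}")
np.savez("base.npz",F0=F0,M0=M0,z=z,yaw=yaw,x=x,y=y)
E
python3 down.py
```

```text
29.61 z 129.8 p [ 578.  -115.6  129.7] xy 577.6 -115.0 F [-2.4 -5.   2.9] M [-1.28  0.19  0.03]
29.86 z 129.2 p [ 577.9 -115.7  129.2] xy 577.5 -115.3 F [-1.2 -4.1  2.2] M [-1.24  0.11  0.01]
30.11 z 128.6 p [ 577.8 -115.7  128.6] xy 577.4 -115.5 F [ 0.1 -4.6  2.1] M [-1.26 -0.    0.06]
30.36 z 128.0 p [ 577.6 -115.7  128. ] xy 577.4 -115.8 F [ 0.4 -4.1  1.9] M [-1.06 -0.09  0.01]
30.61 z 127.4 p [ 577.5 -115.8  127.3] xy 577.4 -116.1 F [ 0.1 -3.1  2.4] M [-0.9  -0.13  0.04]
30.86 z 126.8 p [ 577.4 -115.9  126.8] xy 577.4 -116.2 F [-0.8 -0.9  3.5] M [-0.63  0.04  0.02]
31.11 z 126.2 p [ 577.4 -116.   126.3] xy 577.4 -116.3 F [-0.3 -1.6  5.4] M [-0.4   0.06 -0.06]
```

Dropped: the underside is at about 89 mm and rests on the disc. Now I'll screw it forward with force following.

```bash
cat > cw.py <<'E'
from h import *
b=np.load("base.npz"); F0,M0,z,yaw,x,y=b["F0"],b["M0"],*[float(b[k]) for k in("z","yaw","x","y")]
rd=lambda: (lambda s:(s["time"],s["force"]-F0,(s["moment"]-M0),s["position"]))(robot.observe())
y0=yaw; t,f,m,p=rd()
while y0-yaw<np.radians(82):
    a=np.degrees(y0-yaw)
    st=np.radians(3 if a<56 else 1.5); yaw-=st
    z+=np.clip((f[2]-3)*1e-4,-.0004,.0003)-(4.3e-3*st*.8 if a>36 else 0)
    x+=np.clip(f[0]*4e-5,-.0002,.0002); y+=np.clip(f[1]*4e-5,-.0002,.0002)
    go(z,yaw,x,y); t,f,m,p=rd()
    print(f"{t:.2f} a {np.degrees(y0-yaw):.1f} z {z*1e3:.1f} p {(p*1e3).round(1)} F {f.round(1)} M {m.round(2)}")
    if abs(m[2])>.28 or np.linalg.norm(f)>16 or t>48: print("STOP"); break
np.savez("base.npz",F0=F0,M0=M0,z=z,yaw=yaw,x=x,y=y,y0=y0)
E
python3 cw.py
```

```text
31.36 a 3.0 z 126.4 p [ 577.4 -116.   126.2] F [ 0.9 -0.5  3.2] M [-0.18 -0.08 -0.07]
31.61 a 6.0 z 126.4 p [ 577.3 -116.   126.2] F [ 0.2 -0.1  3.4] M [-0.03 -0.06 -0.04]
31.86 a 9.0 z 126.4 p [ 577.3 -116.1  126.3] F [0.2 1.8 3.2] M [ 0.01 -0.04 -0.05]
32.11 a 12.0 z 126.5 p [ 577.3 -116.2  126.4] F [-0.8  1.5  2.5] M [ 0.13 -0.01 -0.04]
32.36 a 15.0 z 126.4 p [ 577.3 -116.3  126.4] F [0.5 1.6 3.3] M [ 0.08 -0.03 -0.02]
32.61 a 18.0 z 126.5 p [ 577.3 -116.3  126.4] F [-0.2  1.2  3. ] M [ 0.02 -0.02 -0.06]
32.86 a 21.0 z 126.5 p [ 577.4 -116.3  126.4] F [-0.4  0.8  2.7] M [-0.02  0.02  0.  ]
33.11 a 24.0 z 126.4 p [ 577.3 -116.3  126.4] F [-0.7  1.1  1.7] M [-0.   -0.   -0.01]
33.36 a 27.0 z 126.3 p [ 577.4 -116.2  126.3] F [-0.5  0.4  2.2] M [-0.03  0.02 -0.04]
33.61 a 30.0 z 126.2 p [ 577.4 -116.1  126.2] F [-0.1  1.1  2. ] M [ 0.02 -0.01 -0.06]
33.86 a 33.0 z 126.1 p [ 577.3 -116.1  126.1] F [-0.1  0.5  3.5] M [-0.02  0.01  0.03]
34.11 a 36.0 z 126.2 p [ 577.3 -116.1  126.2] F [-0.8  0.9  3.3] M [ 0.06 -0.01 -0.02]
34.36 a 39.0 z 126.2 p [ 577.3 -115.9  126.2] F [-0.7  1.9  3.1] 
[... 952 characters left out ...]
0.35 -0.03 -0.06]
37.36 a 66.0 z 124.7 p [ 577.2 -115.   124.7] F [0.9 2.9 3. ] M [ 0.24 -0.14 -0.02]
37.61 a 67.5 z 124.6 p [ 577.2 -114.9  124.6] F [-0.2  1.6  2.3] M [ 0.12 -0.11 -0.07]
37.86 a 69.0 z 124.5 p [ 577.2 -114.9  124.5] F [0.3 0.9 1.3] M [ 0.08 -0.09 -0.11]
38.11 a 70.5 z 124.2 p [ 577.3 -114.8  124.3] F [-0.3  1.5  2.9] M [ 0.08 -0.07 -0.06]
38.36 a 72.0 z 124.1 p [ 577.3 -114.7  124.2] F [0.2 1.5 3.1] M [ 0.11 -0.06 -0.07]
38.61 a 73.5 z 124.0 p [ 577.3 -114.6  124.1] F [0.9 2.3 2.5] M [ 0.01 -0.09 -0.02]
38.86 a 75.0 z 123.9 p [ 577.5 -114.4  124. ] F [1.8 2.3 3.4] M [ 0.07 -0.22  0.21]
39.11 a 76.5 z 123.8 p [ 577.6 -114.3  124. ] F [1.5 1.8 3. ] M [ 0.07 -0.18  0.83]
STOP
```

The torque jumped at 75–76°, so the stop is reached with the underside at about 86 mm. I'll ease the torque back, release straight up and check.

```bash
python3 - <<'E'
from h import *
b=np.load("base.npz"); F0,M0,z,yaw,x,y=b["F0"],b["M0"],*[float(b[k]) for k in("z","yaw","x","y")]
yaw+=np.radians(1.2); go(z,yaw,x,y); robot.wait(.15)
s=robot.observe(); print(s["time"],s["force"]-F0,s["moment"]-M0,s["position"])
jaws.open_gripper(); p=robot.observe()["position"]
robot.move_linear([p[0],p[1],p[2]+.10],feed=.1)
robot.movep([.55,-.09,.30],[np.pi,0,2.14]); robot.wait(.3)
c=look("orange",.12,.145,"fin",(.5777,-.115))
pp=np.load("pics/fin.npz"); P=pix3(c[0],pp["d"],mask(pp["p"],"orange"))
P=P[np.hypot(P[:,0]-.5777,P[:,1]+.115)<.04]
for lo,hi in[(.10,.115),(.12,.14)]:
    Q=P[(P[:,2]>lo)&(P[:,2]<hi)]; A=np.c_[Q[:,:2]-Q[:,:2].mean(0),np.ones(len(Q))]; k=np.linalg.lstsq(A,Q[:,2],rcond=None)[0]
    print(len(Q),"z",np.median(Q[:,2]).round(4),"tilt deg",np.degrees(k[:2]).round(2))
q,_=optics.read_camera("scene"); cv2.imwrite("pics/fin2.png",np.hstack([cv2.resize(cv2.imread("pics/fin.png"),(400,300)),cv2.resize(q[150:330,230:470,::-1],(400,300))]))
print(robot.observe()["time"])
E
```

```text
39.5083 [0.58479646 0.84279694 3.4196976 ] [ 0.15539568 -0.31604337  0.29776055] [ 0.57754896 -0.11436313  0.12395816]
ell [323.3 262.4] [54.2 58.6] z depth 0.131 dia 0.0442 xy@z [ 0.5767 -0.114   0.131 ]
2420 z 0.1089 tilt deg [ 0.02 -0.07]
2376 z 0.131 tilt deg [0.17 0.11]
41.9917
```

View pics/fin2.png

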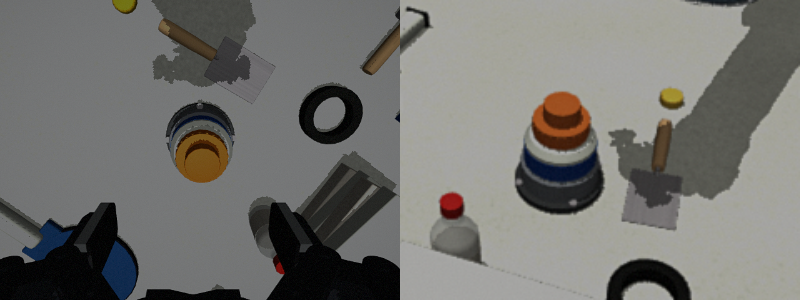

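The lid sits level on the jar at (203,160) in the wrist view and (562,120) in the scene crop. Its top is at about 130 mm, so the underside is about 86 mm and the lid is home. The bystanders in view have not moved.

```bash
python3 -c "
from station import ticket
print(ticket.close_job())"
```

```text
the job is handed in; nothing more can be done
None
```

The orange lid is screwed home on the glue jar, level with its underside at about 86 mm after release, and the job was handed in at about 42 s; the turning torque briefly read 0.83 N m (over the 0.4 N m limit) when it met the stop, so I eased it to 0.3 N m before letting go.

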